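# Scoop the small ring cutter out from under the cooling rack

### The job

Two ring cutters have slid under the low wire cooling rack. Take the flat scoop by its wooden handle, slide it under the rack's front lip and beneath the smaller cutter, and draw that cutter out on the scoop until the whole cutter is clear of the rack; leave the scoop flat on the counter with the cutter lying flat in its pan. Do not touch the small cutter with the gripper and leave the larger one where it is.

Things in the scene. Friction and masses are not known exactly. Their poses are not given: they have to be found in the camera images.
- scoop: Flat aluminium scoop, 201 mm long, 0.25 kg, lying on the counter before the rack. Origin: on its underside below the handle's middle; x runs along it to the blade, z up. Wooden handle: straight bar along x from x=-46 to 46 mm, 16 mm wide, 26 to 48 mm above the counter, the place to grip, with a thin foot under its rear end (x=-38 mm); balances near x=30 mm.
- small_cutter: The smaller steel ring cutter, an open upright ring 53 mm across and 26 mm high, 30 g, standing on the counter under the rack, to the left or right of its middle. Origin: centre of its underside, z up.
- large_cutter: The larger steel ring cutter, 67 mm across and 28 mm high, under the rack about 160 mm to the side of the small one; it stays where it is. Origin: centre of its underside, z up.
- rack: Low wire cooling rack fixed to the counter, 366 mm wide, 173 mm deep, top 72 mm high, open in front, legs only at its ends. Origin: on the counter under the middle of its front lip; x points into the rack, away from the robot, y along the lip, z up. Lip: strip at x=0, its lower edge 58 mm above the counter.
- scoop_pan (a point): Middle of the pan's floor on its upper face, 97 mm ahead of the scoop's origin, axes as the scoop. Pan 104 mm wide (98 inside), from a 12 mm rear wall at x=-45 mm to the open front edge at x=+58 mm from here; floor 2 mm thick, its last 14 mm taper to a thin edge at counter level that slides under a thing held against a stop; side walls 8 mm high.
- rack_rail (a point): Middle of the lower edge of the rack's back rail, 85 mm behind the front lip, axes as the rack. The rail runs along the rack's whole width from 12 to 42 mm above the counter: it stops the cutters, and the scoop's pan passes beneath it.

How it is judged:
By the outcome, as a careful person would: the job done as asked, in the order asked, and still so for the second after the job is handed in, with the robot touching nothing.
It also fails if it takes over 42 s, if anything falls off the work surface, if the arm or the gripper's body presses on something with over 40 N, if the wrist force passes 120 N, or if a joint passes its speed limit or range.

### The arm

A 6-joint arm with a two-finger parallel gripper is mounted at the origin on a cart in front of the work surface, level with it; the furniture and walls round the work are solid. World frame = base frame: x ahead of the robot, y to its left, z up, the work surface at z = 0. Lengths are in m, angles in rad, forces in N, time in s.
With the tool pointing down it reaches from about 0.325 to 0.85 m from the base axis. Payload 4.4 kg.
Tool frame: the origin (TCP) lies between the finger pads; the fingertips stand 17 mm ahead of it and the grasp point (between the pads) lies 2 mm behind it; z points along the fingers, y is the direction in which the jaws open and shut (so a half turn about z gives the same grasp; the last joint's range is limited). The gripper opens to 94 mm and grips with 3 to 60 N. Pads are 16 mm wide; open, the fingers measure 119 mm over their backs; the gripper's body (75 mm by 177 mm) begins 78 mm behind the grasp point.
Start: joints at [-1.468, 0.207, 1.542, -0, 1.393, -0.15], TCP at [0.144, -0.557, 0.199] pointing down, gripper open.
Joint ranges: [-2.73, 2.73], [-0.86, 2.22], [0.23, 2.46], [-1.11, 4.25], [0.08, 2.63], [-2.82, 2.82]. Speed limits (rad/s): [2.79, 2.79, 3.14, 3.14, 3.14, 3.14].

### API

Orientations are given as a unit quaternion [w, x, y, z].
In Python, from cell import status, viewer, job gives the robot as it stands.
- The arm moves only by the tool servo_tool, never from a script. Its argument "deltas" is text: rows parted by semicolons, each of 7 numbers parted by spaces: the shift along the tool's x, y, z in cm, then the turn, a rotation vector about the tool's x, y, z in degrees, then the finger opening in cm, from 0 to 9.4. A call has 1 to 20 rows; each row shifts and turns the pose as measured when the row begins, along the tool's axes as they then stand; what a row does not reach is not made up. A row lasts 1/10 s, in which the tool goes at most 50 mm and 8.59 degrees, less where a joint would pass 70% of its speed; a pose out of reach is approached as far as the arm can. A call with a gripper value outside its range is refused whole. The fingers move at their own pace and stop on an object; the grip force is fixed at half the most. Time passes only in rows, so rows that do not move let the fingers close. It gives the time, the measured TCP pose, the force and the opening at its end, in the units of the state.
- status.state(): the state, without advancing time (a new reading comes with each control period).
- viewer.capture(name): name is "scene" or "side" or "wrist"; returns a dict with "frame" (400x640x3 uint8, red, green, blue), "fx", "fy", "cx", "cy" (pixels), "R" (3x3) and "t" (3): a world point X has camera coordinates R X + t. Camera axes: x right, y down, z forward; pixel columns grow to the right and rows downward; lengths in m; the calibration is good to about 2 mm. The wrist camera is an equidistant fisheye: a pixel r from the principal point sees the ray r / f radians off the axis. A picture is of the moment at which its call begins. There is no depth.
- job.sign_off(): hands the job in, once; it reports no verdict.
The state is a dict: "time_s": time; "qpos": joint angles; "qd": joint speeds; "effort": joint torques, N m; "eef_pos": TCP position; "ee_rot": TCP orientation; "ft_force": force on the tool from outside, world axes, zero at the start; "moment": the same for the moment, N m; "opening": finger opening in m.
Only numpy, scipy, OpenCV 4.12 (cv2) and the standard library are available. Lean on these libraries where they do the work, as an engineer would, in place of code of your own. Each camera call takes 0.05 s, during which the arm holds its last target.

## Working session

There is one attempt and no reset: what is moved stays moved. The work goes in short steps, Python scripts to look and compute and a tool call to move; the robot and the scene stay as the last step left them, time stands still between calls to the robot, and variables do not carry over. Pictures are saved under pics/ and viewed, and the job is handed in when it is done.

Besides the shell and the picture viewer there is one more tool, called after "Request:" as name(argument=value, ...) on one line, values as JSON. servo_tool: Moves the arm, as the interface text tells. Its arguments: {"type":"object","properties":{"deltas":{"type":"string"}},"required":["deltas"]}

```bash
mkdir -p pics; ls; cat > h.py <<'E'
import numpy as np, cv2
from cell import status, viewer, job
def cap(n,f):
    c=viewer.capture(n); cv2.imwrite('pics/'+f, cv2.cvtColor(c['frame'],cv2.COLOR_RGB2BGR)); 
    np.savez('pics/'+f+'.npz',**c); return c
def ray(c,u,v):
    d=np.array([(u-c['cx'])/c['fx'],(v-c['cy'])/c['fy'],1.0]); R=np.array(c['R']);t=np.array(c['t'])
    return -R.T@t, R.T@d
def onz(c,u,v,z):
    o,d=ray(c,u,v); return o+d*(z-o[2])/d[2]
def proj(c,X):
    p=np.array(c['R'])@np.array(X)+np.array(c['t']); return p[0]/p[2]*c['fx']+c['cx'],p[1]/p[2]*c['fy']+c['cy']
E
python3 - <<'E'
from h import *
for n in ['scene','side','wrist']:
    c=cap(n,n+'0.png'); R=np.array(c['R']);print(n,c['fx'],c['cx'],c['cy'],(-R.T@np.array(c['t'])).round(3),R[2].round(3))
s=status.state();print(s)
E
```

```text
pics
scene 509.58034146477746 329.6639871996767 212.3094544724183 [0.112 0.731 0.532] [ 0.438 -0.767 -0.469]
side 408.41352129581463 321.1936499534208 195.92450395926258 [ 0.591 -0.826  0.509] [-0.035  0.85  -0.525]
wrist 309.70691628693146 318.20741156868814 203.27837209649024 [ 0.214 -0.537  0.384] [-0.247 -0.062 -0.967]
{'time_s': 0.15, 'qpos': array([-1.46849200e+00,  2.07249821e-01,  1.54257376e+00,  2.14046841e-06,
        1.39348485e+00, -1.50512555e-01]), 'qd': array([-0.00159801, -0.00199523, -0.00449901,  0.00136931,  0.00058097,
       -0.00044389]), 'effort': array([-3.27132284e-04, -3.71314788e+01, -2.81814855e+01,  6.97524869e-02,
        3.27205716e-02, -9.23149173e-05]), 'eef_pos': array([ 0.14374594, -0.55611348,  0.19816771]), 'ee_rot': array([-8.57616425e-04,  9.92020745e-01,  1.26071826e-01,  2.17296871e-05]), 'ft_force': array([ 0.16741598, -0.26889557,  0.02347292]), 'moment': array([-0.00767213,  0.03192683,  0.02246955]), 'opening': 0.09410457759386733}
```

View pics/scene0.png

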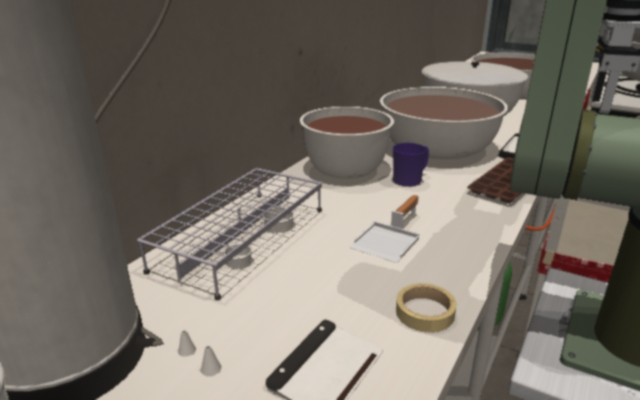

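View pics/side0.png

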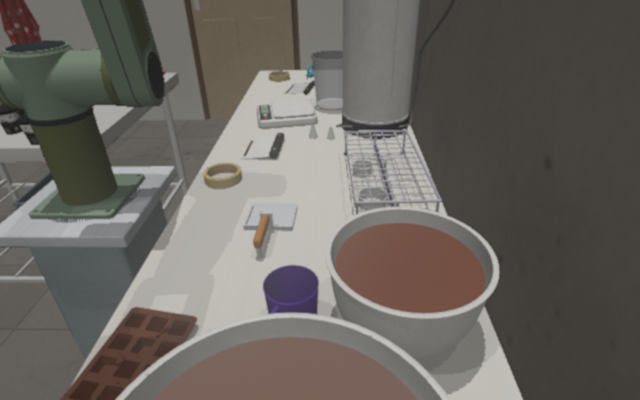

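View pics/wrist0.png

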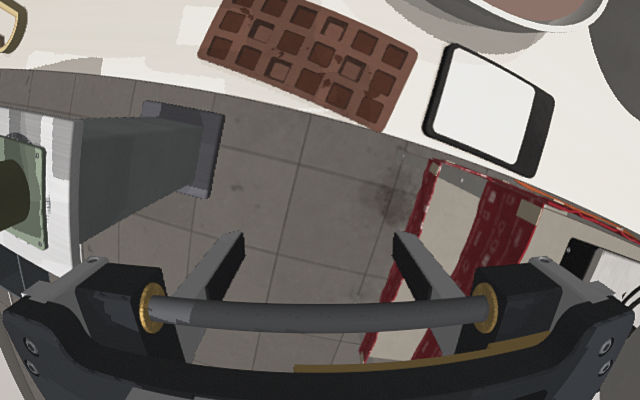

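The scene view shows the rack at (145–320, 170–295), the cutters under it near (237,255) and (280,218), and the scoop pan at (385,241) with its handle at (405,208). I'll zoom in to get accurate pixels.

```bash
python3 - <<'E'
import cv2
a=cv2.imread('pics/scene0.png')[160:310,130:330];cv2.imwrite('pics/z1.png',cv2.resize(a,None,fx=4,fy=4,interpolation=cv2.INTER_CUBIC))
a=cv2.imread('pics/scene0.png')[180:280,330:450];cv2.imwrite('pics/z2.png',cv2.resize(a,None,fx=6,fy=6,interpolation=cv2.INTER_CUBIC))
a=cv2.imread('pics/side0.png')[115:225,330:450];cv2.imwrite('pics/z3.png',cv2.resize(a,None,fx=5,fy=5,interpolation=cv2.INTER_CUBIC))
a=cv2.imread('pics/side0.png')[190:260,230:310];cv2.imwrite('pics/z4.png',cv2.resize(a,None,fx=8,fy=8,interpolation=cv2.INTER_CUBIC))
E
```

```text
(no output)
```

View pics/z1.png

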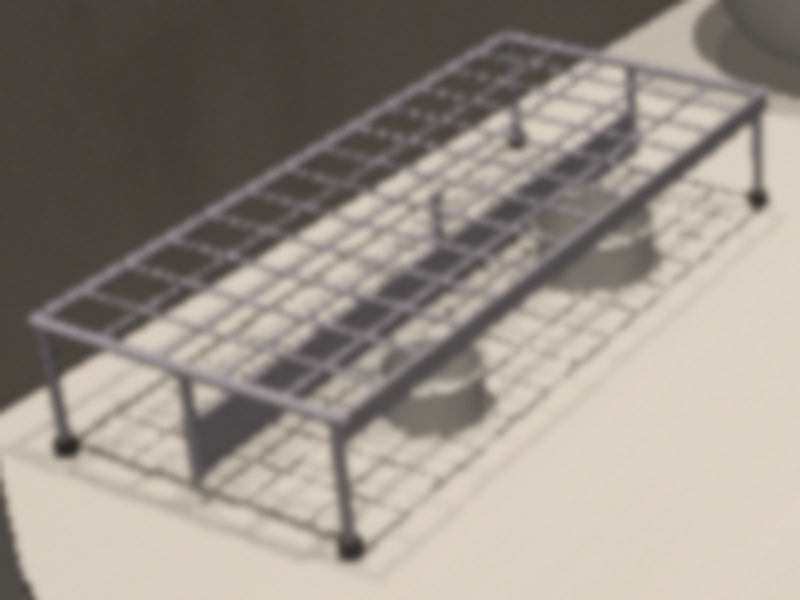

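View pics/z2.png

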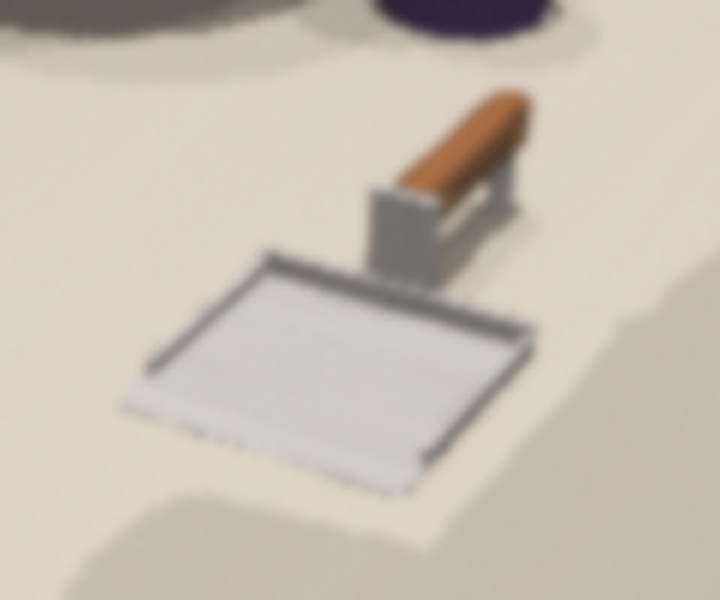

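View pics/z3.png

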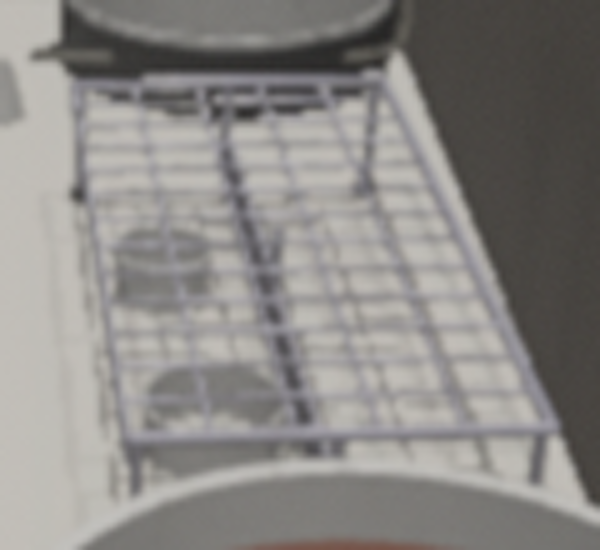

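View pics/z4.png

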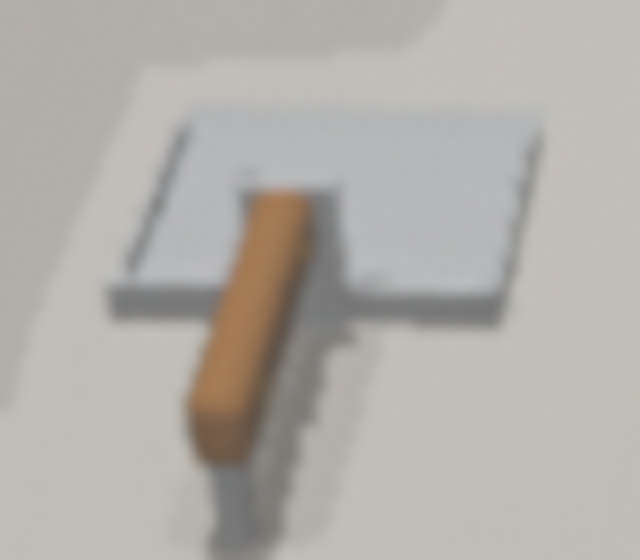

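```bash
cat > m.py <<'E'
from h import *
S=dict(np.load('pics/scene0.png.npz'));D=dict(np.load('pics/side0.png.npz'))
p=lambda *a:print(*[x if isinstance(x,str) else np.round(x,4) for x in a])
z1=lambda u,v:(u/4+130,v/4+160)
z2=lambda u,v:(u/6+330,v/6+180)
z3=lambda u,v:(u/5+330,v/5+115)
z4=lambda u,v:(u/8+230,v/8+190)
for u,v,z in [(350,548,0),(757,200,0),(67,446,0),(345,418,.072),(765,98,.072),(38,318,.072),(508,35,.072)]: p('rack',onz(S,*z1(u,v),z))
for u,v,z in [(78,87,.072),(130,440,.072),(380,75,.072),(553,428,.072),(78,197,0)]: p('rackD',onz(D,*z3(u,v),z))
for u,v,z in [(122,405,0),(405,493,0),(267,255,.012),(535,332,.012),(420,190,.048),(517,93,.048)]: p('scoop',onz(S,*z2(u,v),z))
for u,v,z in [(190,108,0),(543,108,0),(110,288,.012),(502,292,.012),(287,195,.048),(220,408,.048)]: p('scoopD',onz(D,*z4(u,v),z))
for u,v,z in [(436,415,0),(432,365,.026)]: p('small',onz(S,*z1(u,v),z))
for u,v,z in [(165,245,.026),(160,288,0)]: p('smallD',onz(D,*z3(u,v),z))
for u,v,z in [(600,255,0),(595,210,.028)]: p('large',onz(S,*z1(u,v),z))
for u,v,z in [(213,398,.028)]: p('largeD',onz(D,*z3(u,v),z))
E
python3 m.py
```

```text
rack [0.6221 0.2207 0.    ]
rack [ 0.6348 -0.1379  0.    ]
rack [0.7846 0.2265 0.    ]
rack [0.6115 0.2249 0.072 ]
rack [ 0.6207 -0.1237  0.072 ]
rack [0.7802 0.2314 0.072 ]
rack [ 0.7924 -0.1244  0.072 ]
rackD [0.6185 0.2085 0.072 ]
rackD [ 0.6312 -0.146   0.072 ]
rackD [0.7833 0.2219 0.072 ]
rackD [ 0.7984 -0.1377  0.072 ]
rackD [0.6196 0.2208 0.    ]
scoop [ 0.5003 -0.0317  0.    ]
scoop [ 0.399  -0.0297  0.    ]
scoop [ 0.4936 -0.1275  0.012 ]
scoop [ 0.3931 -0.124   0.012 ]
scoop [ 0.4416 -0.1349  0.048 ]
scoop [ 0.4404 -0.2216  0.048 ]
scoopD [ 0.4015 -0.0354  0.    ]
scoopD [ 0.504  -0.0357  0.    ]
scoopD [ 0.3998 -0.1406  0.012 ]
scoopD [ 0.5023 -0.1422  0.012 ]
scoopD [ 0.4508 -0.1505  0.048 ]
scoopD [ 0.4479 -0.2369  0.048 ]
small [0.6544 0.1227 0.    ]
small [0.6557 0.1205 0.026 ]
smallD [0.6615 0.1107 0.026 ]
smallD [0.6598 0.1124 0.    ]
large [ 0.6753 -0.0419  0.    ]
large [ 0.6756 -0.04    0.028 ]
largeD [ 0.6739 -0.0427  0.028 ]
```

```bash
cat >> h.py <<'E'
from scipy.spatial.transform import Rotation as Ro
def rot(q): return Ro.from_quat([q[1],q[2],q[3],q[0]])
def go(target,heading_deg,verbose=True):
    """total tool-frame shift (cm) and rotvec (deg) to a tool-down pose with tool x at heading"""
    s=status.state(); R0=rot(s['ee_rot']); p0=s['eef_pos']
    h=np.radians(heading_deg); x=[np.cos(h),np.sin(h),0]; z=[0,0,-1]; y=np.cross(z,x)
    R1=Ro.from_matrix(np.array([x,y,z]).T)
    rv=(R0.inv()*R1).as_rotvec(degrees=True)
    print('t',round(s['time_s'],2),'pos',p0.round(4),'tool-x head',np.degrees(np.arctan2(*R0.as_matrix()[1::-1,0])).round(2),'f',s['ft_force'].round(1),'op',round(s['opening'],4))
    print('shift start axes cm',(R0.inv().apply(np.array(target)-p0)*100).round(2),'end axes',(R1.inv().apply(np.array(target)-p0)*100).round(2),'rot',rv.round(2),'q',s['qpos'].round(2))
E
python3 - <<'E'
from h import *
S=dict(np.load('pics/scene0.png.npz'));D=dict(np.load('pics/side0.png.npz'))
print('mug base',onz(S,406,184,0),onz(S,425,180,0),'side top',onz(D,266,288,.085),onz(D,318,290,.085))
print('bowl',onz(S,345,177,0),'rim',onz(S,302,122,.12),onz(S,393,122,.12),onz(D,330,260,.12),onz(D,410,212,.12))
print(onz(S,345,138,.12))
go([.448,-.183,.16],88.5)
E
```

```text
mug base [ 0.51877092 -0.3647859   0.        ] [ 0.48624355 -0.411214    0.        ] side top [ 0.48969992 -0.39430824  0.085     ] [ 0.56540113 -0.39770221  0.085     ]
bowl [ 0.67069911 -0.32694622  0.        ] rim [ 0.80664438 -0.34108018  0.12      ] [ 0.60216956 -0.45840369  0.12      ] [ 0.58271402 -0.37292701  0.12      ] [ 0.71659633 -0.24914218  0.12      ]
[ 0.65238249 -0.28911684  0.12      ]
t 0.15 pos [ 0.1437 -0.5561  0.1982] tool-x head 14.49 f [ 0.2 -0.3  0. ] op 0.0941
shift start axes cm [ 38.79 -28.51   3.88] end axes [38.1  29.44  3.82] rot [-7.000e-02 -8.000e-02 -7.401e+01] q [-1.47  0.21  1.54  0.    1.39 -0.15]
```

Request:
servo_tool(deltas="3.2 -2.4 0 0 0 0 9.4;3.2 -2.4 0 0 0 0 9.4;3.2 -2.4 0 0 0 0 9.4;3.2 -2.4 0 0 0 0 9.4;3.2 -2.4 0 0 0 0 9.4;3.2 -2.4 0 0 0 0 9.4;3.2 -2.4 0 0 0 0 9.4;3.2 -2.4 0 0 0 0 9.4;3.2 -2.4 0 0 0 0 9.4;3.2 -2.4 0 0 0 0 9.4;0 0 0 0 0 -8 9.4;0 0 0 0 0 -8 9.4;0 0 0 0 0 -8 9.4;0 0 0 0 0 -8 9.4;0 0 0 0 0 -8 9.4;0 0 0 0 0 -8 9.4;0 0 0 0 0 -8 9.4;0 0 0 0 0 -8 9.4;0 0 0 0 0 -8 9.4")

```text
time_s: 2.05
eef_pos: [0.4002, -0.2266, 0.1923]
ee_rot: [-0.005, 0.711, 0.704, 0.002]
ft_force: [-0.4, -0.3, -0.1]
opening: 0.0941
```

```bash
python3 - <<'E'
from h import *
go([.448,-.183,.16],88.5)
cap('wrist','w1.png')
E
```

```text
t 2.05 pos [ 0.4002 -0.2266  0.1923] tool-x head 89.44 f [-0.4 -0.3 -0.1] op 0.0941
shift start axes cm [4.37 4.76 3.25] end axes [4.48 4.67 3.23] rot [-0.32 -0.57  0.95] q [-0.71 -0.03  1.81  0.    1.37 -0.7 ]
```

View pics/w1.png

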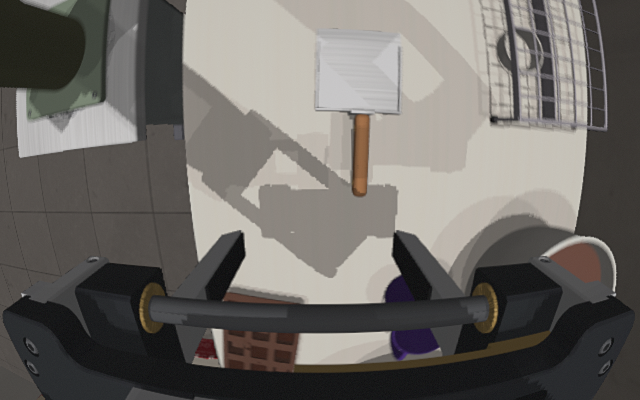

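The wrist view shows the scoop pan at (315–400, 30–115) and the handle from (362,115) to (359,195). The right-hand cutter shows through the rack at (520,50). Measuring with the fisheye model.

```bash
cat >> h.py <<'E'
def fonz(c,u,v,z):
    x=(u-c['cx'])/c['fx'];y=(v-c['cy'])/c['fy'];r=np.hypot(x,y)
    d=np.array([x/r*np.sin(r),y/r*np.sin(r),np.cos(r)]); R=np.array(c['R']);t=np.array(c['t'])
    o=-R.T@t;d=R.T@d; return o+d*(z-o[2])/d[2]
E
python3 - <<'E'
from h import *
c=dict(np.load('pics/w1.png.npz'))
hsv=cv2.cvtColor(c['frame'],cv2.COLOR_RGB2HSV)
m=cv2.inRange(hsv,(5,100,80),(20,255,255)); m[:100]=0;m[205:]=0;m[:,:340]=0;m[:,380:]=0
ys,xs=np.nonzero(m);print(len(ys),ys.min(),ys.max(),xs.min(),xs.max())
for v in range(ys.min()+3,ys.max()-2,12):
    k=xs[ys==v];print(v,k.min(),k.max(),fonz(c,k.min()-.0,v,.046).round(4),fonz(c,k.max()+1,v,.046).round(4))
a=c['frame'][20:210,290:420,::-1];cv2.imwrite('pics/w1z.png',cv2.resize(a,None,fx=3,fy=3,interpolation=cv2.INTER_CUBIC))
E
```

```text
1080 114 195 352 368
117 355 368 [ 0.4384 -0.1431  0.046 ] [ 0.4535 -0.1428  0.046 ]
129 355 368 [ 0.4384 -0.1561  0.046 ] [ 0.4536 -0.1559  0.046 ]
141 355 367 [ 0.4384 -0.169   0.046 ] [ 0.4526 -0.1689  0.046 ]
153 355 367 [ 0.4385 -0.182   0.046 ] [ 0.4527 -0.1819  0.046 ]
165 354 367 [ 0.4375 -0.1951  0.046 ] [ 0.4529 -0.1951  0.046 ]
177 354 366 [ 0.4377 -0.2084  0.046 ] [ 0.4521 -0.2084  0.046 ]
189 354 366 [ 0.4379 -0.2217  0.046 ] [ 0.4524 -0.2218  0.046 ]
```

View pics/w1z.png

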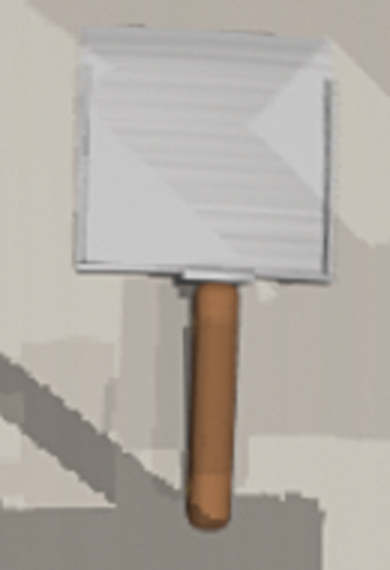

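```bash
python3 - <<'E'
from h import *
c=dict(np.load('pics/w1.png.npz'))
for u,v,z in [(316.7,29,0),(399.3,32.3,0),(315.7,109.3,.012),(400,113.3,.012)]: print(fonz(c,u,v,z).round(4))
go([.4456,-.178,.035],88.5)
E
```

```text
[ 0.3981 -0.0299  0.    ]
[ 0.5009 -0.0304  0.    ]
[ 0.3961 -0.1329  0.012 ]
[ 0.4967 -0.1361  0.012 ]
t 2.1 pos [ 0.4001 -0.2265  0.1923] tool-x head 89.66 f [ 0.3 -0.4 -0.5] op 0.0941
shift start axes cm [ 4.72  4.62 15.75] end axes [ 4.97  4.43 15.73] rot [-0.34 -0.58  1.16] q [-0.71 -0.03  1.81  0.    1.37 -0.7 ]
```

Request:
servo_tool(deltas="2.5 2.3 3 -0.17 -0.3 0.6 9.4;2.5 2.2 3 -0.17 -0.3 0.6 9.4;0 0 2.5 0 0 0 9.4;0 0 0 0 0 0 9.4")

```text
time_s: 2.5
eef_pos: [0.4479, -0.177, 0.1062]
ee_rot: [0.003, 0.721, 0.693, -0.0]
ft_force: [-0.1, -0.0, -0.5]
opening: 0.094
```

```bash
python3 - <<'E'
from h import *
go([.4456,-.178,.035],88.5)
E
```

```text
t 2.5 pos [ 0.4479 -0.177   0.1062] tool-x head 87.71 f [-0.1 -0.  -0.5] op 0.094
shift start axes cm [-0.08 -0.26  7.12] end axes [-0.11 -0.23  7.12] rot [ 0.22  0.23 -0.79] q [-0.56  0.11  1.86 -0.    1.17 -0.51]
```

Request:
servo_tool(deltas="-0.1 -0.2 2.5 0.2 0.2 -0.7 9.4;0 0 2.5 0 0 0 9.4;0 0 1.8 0 0 0 9.4;0 0 0 0 0 0 9.4")

```text
time_s: 2.9
eef_pos: [0.4485, -0.1804, 0.0405]
ee_rot: [0.003, 0.719, 0.695, 0.001]
ft_force: [0.1, 0.7, -0.1]
opening: 0.0945
```

```bash
python3 - <<'E'
from h import *
go([.4456,-.178,.035],88.5)
cap('wrist','w2.png')
E
```

```text
t 2.9 pos [ 0.4485 -0.1804  0.0405] tool-x head 88.01 f [ 0.1  0.7 -0.1] op 0.0945
shift start axes cm [ 0.23 -0.3   0.54] end axes [ 0.23 -0.3   0.55] rot [ 0.3   0.19 -0.49] q [-0.56  0.21  1.9  -0.    1.02 -0.53]
```

View pics/w2.png

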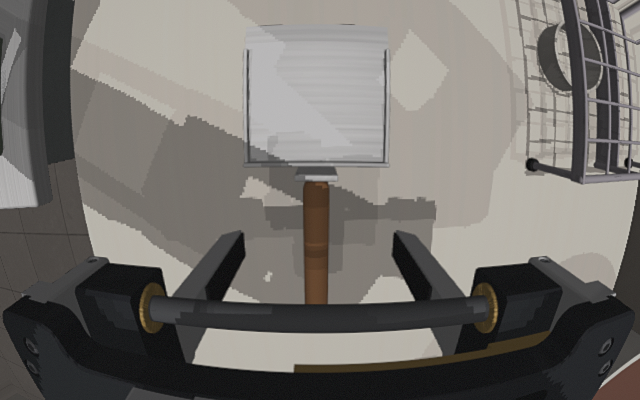

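The handle is centred between the fingers (column 316). I'll lower 5 mm and close.

Request:
servo_tool(deltas="0.3 -0.2 0.5 0.2 0.2 -0.3 9.4;0 0 0 0 0 0 3;0 0 0 0 0 0 3;0 0 0 0 0 0 3;0 0 0 0 0 0 3;0 0 0 0 0 0 0;0 0 0 0 0 0 0;0 0 0 0 0 0 0;0 0 0 0 0 0 0;0 0 0 0 0 0 0")

```text
time_s: 3.95
eef_pos: [0.4519, -0.1809, 0.0427]
ee_rot: [0.007, 0.718, 0.696, 0.002]
ft_force: [-0.2, 0.7, 0.1]
opening: 0.0255
```

```bash
python3 - <<'E'
from h import *
go([.4456,-.178,.043],88.5)
E
```

```text
t 3.95 pos [ 0.4519 -0.1809  0.0427] tool-x head 88.21 f [-0.2  0.7  0.1] op 0.0255
shift start axes cm [ 0.27 -0.64 -0.04] end axes [ 0.28 -0.64 -0.03] rot [ 0.77  0.37 -0.29] q [-0.56  0.21  1.9   0.    1.02 -0.53]
```

Request:
servo_tool(deltas="0.3 -0.5 0.6 0.7 0.3 -0.2 2.6")

```text
time_s: 4.05
eef_pos: [0.4479, -0.1784, 0.0372]
ee_rot: [0.002, 0.717, 0.697, 0.0]
ft_force: [-0.2, 1.2, -0.2]
opening: 0.0261
```

```bash
python3 - <<'E'
from h import *
go([.4456,-.178,.037],88.5)
s=status.state();print(s['qpos'],s['ee_rot'],s['moment'])
cap('wrist','w3.png');s=status.state();print(s['qpos'],s['eef_pos'],s['ee_rot'])
E
```

```text
t 4.05 pos [ 0.4479 -0.1784  0.0372] tool-x head 88.41 f [-0.2  1.2 -0.2] op 0.0261
shift start axes cm [ 0.03 -0.23  0.02] end axes [ 0.03 -0.23  0.02] rot [ 0.16  0.13 -0.09] q [-0.56  0.21  1.91 -0.    1.02 -0.53]
[-5.58319460e-01  2.14468963e-01  1.90757755e+00 -6.44101509e-04
  1.01604106e+00 -5.30242555e-01] [1.76728154e-03 7.16844405e-01 6.97230917e-01 1.52363058e-04] [ 0.01106864 -0.16308594  0.0108818 ]
[-5.58137760e-01  2.16055023e-01  1.91009345e+00 -7.52367576e-04
  1.01675677e+00 -5.30279420e-01] [ 0.44589543 -0.17703935  0.03551842] [-5.60912868e-04  7.16748938e-01  6.97330931e-01 -4.67283262e-04]
```

View pics/w3.png

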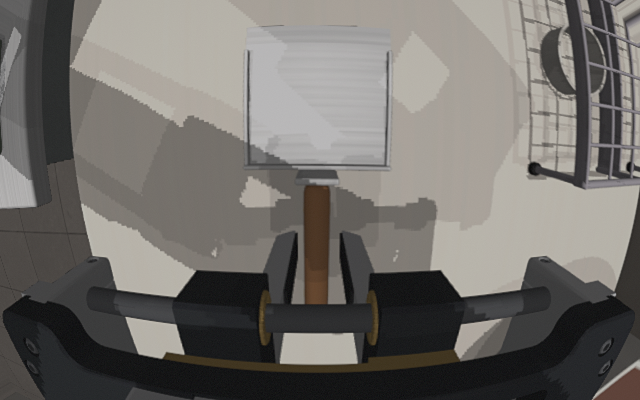

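The pose is settled and the handle is centred between the fingers. Closing the rest of the way.

Request:
servo_tool(deltas="0 0 0 0 0 0 0;0 0 0 0 0 0 0;0 0 0 0 0 0 0;0 0 0 0 0 0 0;0 0 0 0 0 0 0")

```text
time_s: 4.6
eef_pos: [0.4455, -0.1767, 0.0347]
ee_rot: [-0.001, 0.717, 0.697, -0.001]
ft_force: [-0.0, -0.1, -0.3]
opening: 0.0154
```

```bash
python3 - <<'E'
from h import *
go([.4456,-.178,.037],88.5);s=status.state();print(s['moment'])
E
```

```text
t 4.6 pos [ 0.4455 -0.1767  0.0347] tool-x head 88.43 f [-0.  -0.1 -0.3] op 0.0154
shift start axes cm [-0.13  0.02 -0.23] end axes [-0.13  0.02 -0.23] rot [-0.15 -0.05 -0.07] q [-0.56  0.22  1.91 -0.    1.02 -0.53]
[-0.06562146 -0.13651153 -0.00420455]
```

Request:
servo_tool(deltas="0 0 -1.5 0 0 0 0;0 0 -2 0 0 0 0;0 0 0 0 0 0 0")

```text
time_s: 4.9
eef_pos: [0.4433, -0.1755, 0.0686]
ee_rot: [-0.004, 0.717, 0.697, -0.001]
ft_force: [-0.1, 0.6, -1.8]
opening: 0.0154
```

```bash
python3 - <<'E'
from h import *
c=cap('side','s1.png')
a=c['frame'][150:270,200:340,::-1];cv2.imwrite('pics/s1z.png',cv2.resize(a,None,fx=5,fy=5,interpolation=cv2.INTER_CUBIC))
S=dict(np.load('pics/scene0.png.npz'))
for u,v in [(397,310),(425,328),(456,305),(425,290)]: print(onz(S,u,v,0.0).round(3))
go([.443,.1084,.075],2)
s=status.state();print(s['moment'])
E
```

```text
[0.344 0.101 0.   ]
[0.289 0.12  0.   ]
[0.264 0.041 0.   ]
[0.324 0.027 0.   ]
t 4.95 pos [ 0.4421 -0.1748  0.0671] tool-x head 88.43 f [-0.5  0.3 -3. ] op 0.0154
shift start axes cm [28.31 -0.69 -0.64] end axes [  1.08 -28.3   -0.79] rot [-0.67  0.21 86.43] q [-0.56  0.16  1.89 -0.    1.1  -0.53]
[-0.08314051 -0.07136596 -0.0045489 ]
```

View pics/s1z.png

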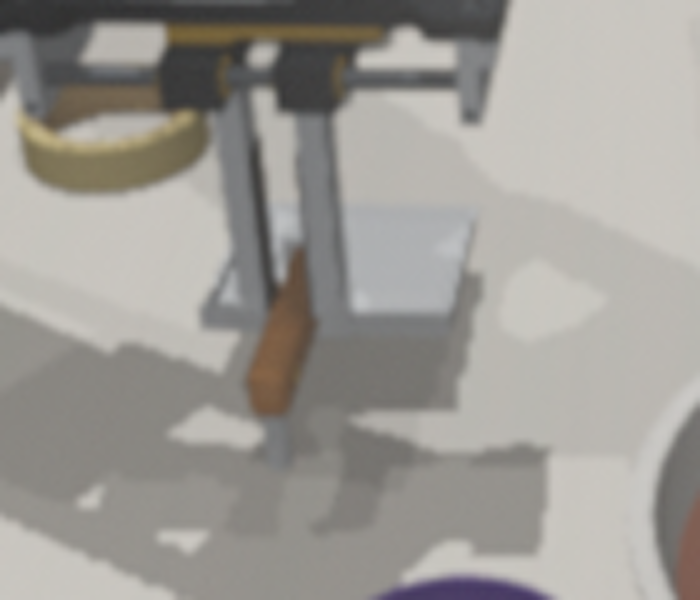

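Request:
servo_tool(deltas="0 0 -0.5 0 0 7.5 0;0 0 -0.1 0 0 7.5 0;0 0 0 0 0 7.5 0;0 0 0 0 0 7.5 0;0 0 0 0 0 7.5 0;0 0 0 0 0 7.5 0;0 0 0 0 0 7.5 0;0 0 0 0 0 7.5 0;0 0 0 0 0 7.5 0;0 0 0 0 0 7.5 0;0 0 0 0 0 7.5 0;0 0 0 0 0 0 0")

```text
time_s: 6.15
eef_pos: [0.4281, -0.1667, 0.0551]
ee_rot: [-0.011, 1.0, 0.022, -0.019]
ft_force: [0.5, -0.1, -3.0]
opening: 0.0154
```

```bash
python3 - <<'E'
from h import *
go([.443,.1084,.075],2)
E
```

```text
t 6.15 pos [ 0.4281 -0.1667  0.0551] tool-x head 2.55 f [ 0.5 -0.1 -3. ] op 0.0154
shift start axes cm [  2.63 -27.46  -1.45] end axes [  2.45 -27.44  -1.99] rot [-1.33  2.13  0.53] q [-0.56  0.17  1.91 -0.    1.1   0.97]
```

Request:
servo_tool(deltas="0.4 -3 -0.6 -0.4 0.6 0.2 0;0.4 -3 -0.6 -0.4 0.6 0.2 0;0.3 -3 -0.3 -0.3 0.5 0 0;0.3 -3 -0.2 0 0.3 0 0;0.3 -3 0 0 0 0 0;0.3 -3 0 0 0 0 0;0.3 -3 0 0 0 0 0;0.2 -3 0 0 0 0 0;0 -2 0 0 0 0 0;0 0 0 0 0 0 0")

```text
time_s: 7.15
eef_pos: [0.434, 0.1039, 0.0659]
ee_rot: [-0.004, 0.999, 0.032, -0.008]
ft_force: [0.7, 0.3, -2.7]
opening: 0.0155
```

```bash
python3 - <<'E'
from h import *
go([.443,.1084,.055],2)
for n in ['wrist','scene','side']: cap(n,n+'4.png')
go([.443,.1084,.055],2)
E
```

```text
t 7.15 pos [0.434  0.1039 0.0659] tool-x head 3.69 f [ 0.7  0.3 -2.7] op 0.0155
shift start axes cm [ 0.94 -0.38  1.08] end axes [ 0.91 -0.42  1.09] rot [-0.43  0.86  1.69] q [0.03 0.11 1.96 0.01 1.09 1.54]
t 7.3 pos [0.4347 0.1014 0.0662] tool-x head 3.43 f [-0.5 -0.7 -2.3] op 0.0155
shift start axes cm [ 0.88 -0.64  1.11] end axes [ 0.85 -0.67  1.12] rot [-0.36  0.82  1.42] q [0.03 0.11 1.96 0.01 1.09 1.54]
```

View pics/wrist4.png

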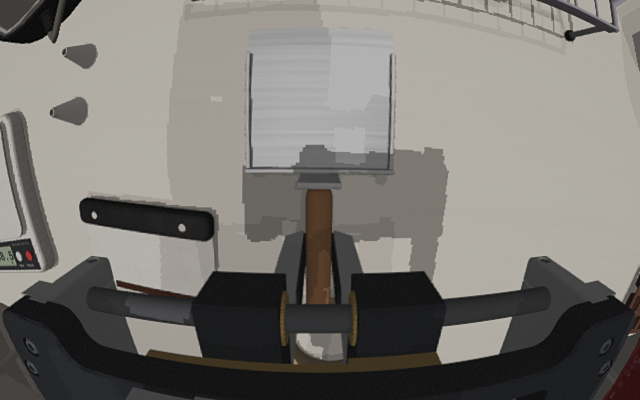

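View pics/side4.png

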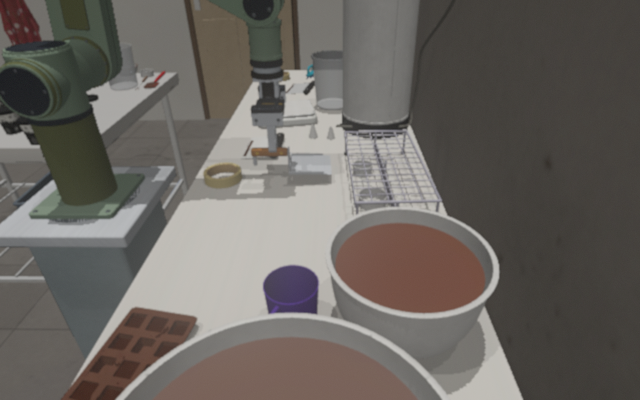

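View pics/scene4.png

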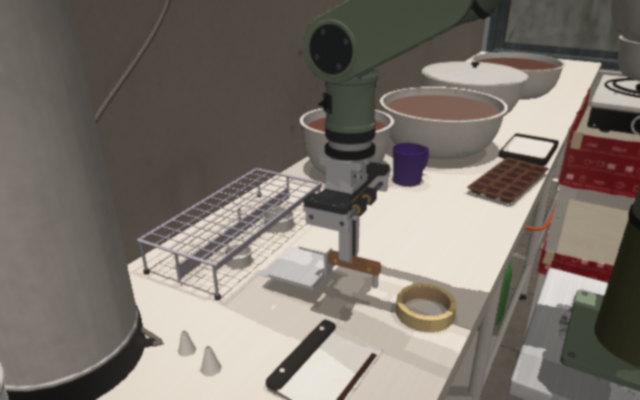

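Request:
servo_tool(deltas="0.5 -0.4 1 -0.2 0.4 0.8 0;0.4 -0.4 1 -0.2 0.4 0.6 0;0 0 0.5 0 0 0 0;0 0 0 0 0 0 0")

```text
time_s: 7.7
eef_pos: [0.4442, 0.107, 0.0386]
ee_rot: [0.001, 1.0, 0.015, 0.0]
ft_force: [0.1, -0.5, -1.7]
opening: 0.0153
```

```bash
python3 - <<'E'
from h import *
go([.443,.1094,.035],2);print(status.state()['moment'])
E
```

```text
t 7.7 pos [0.4442 0.107  0.0386] tool-x head 1.67 f [ 0.1 -0.5 -1.7] op 0.0153
shift start axes cm [-0.12 -0.25  0.36] end axes [-0.11 -0.25  0.36] rot [ 0.11 -0.03 -0.33] q [ 0.05  0.17  1.96 -0.    1.01  1.59]
[0.02368103 0.02974379 0.00224341]
```

Request:
servo_tool(deltas="0 -0.2 0.3 0 0 -0.3 0;0 0 0.2 0 0 0 0;0 0 0 0 0 0 0")

```text
time_s: 8.0
eef_pos: [0.4448, 0.1084, 0.0352]
ee_rot: [0.001, 1.0, 0.017, -0.0]
ft_force: [0.0, -0.2, -1.7]
opening: 0.0155
```

```bash
python3 - <<'E'
from h import *
go([.443,.1094,.035],2);print(status.state()['moment'])
for n in ['wrist','scene','side']: cap(n,n+'5.png')
go([.443,.1094,.035],2);print(status.state()['moment'])
a=cv2.imread('pics/scene5.png')[190:310,200:400];b=cv2.imread('pics/side5.png')[120:200,240:400]
cv2.imwrite('pics/z5.png',cv2.resize(a,None,fx=4,fy=4,interpolation=cv2.INTER_CUBIC))
cv2.imwrite('pics/z5b.png',cv2.resize(b,None,fx=5,fy=5,interpolation=cv2.INTER_CUBIC))
E
```

```text
t 8.0 pos [0.4448 0.1084 0.0352] tool-x head 1.9 f [ 0.  -0.2 -1.7] op 0.0155
shift start axes cm [-0.17 -0.11  0.02] end axes [-0.17 -0.11  0.02] rot [ 0.08  0.01 -0.1 ] q [ 0.05  0.17  1.96 -0.    1.    1.59]
[0.06542253 0.03226387 0.03110065]
t 8.15 pos [0.4448 0.1084 0.0348] tool-x head 1.9 f [ 0.3  0.1 -1.9] op 0.0155
shift start axes cm [-0.18 -0.11 -0.02] end axes [-0.18 -0.11 -0.02] rot [ 0.09 -0.02 -0.1 ] q [ 0.05  0.17  1.96 -0.    1.    1.59]
[ 0.09490704 -0.02883804 -0.01117285]
```

View pics/z5.png

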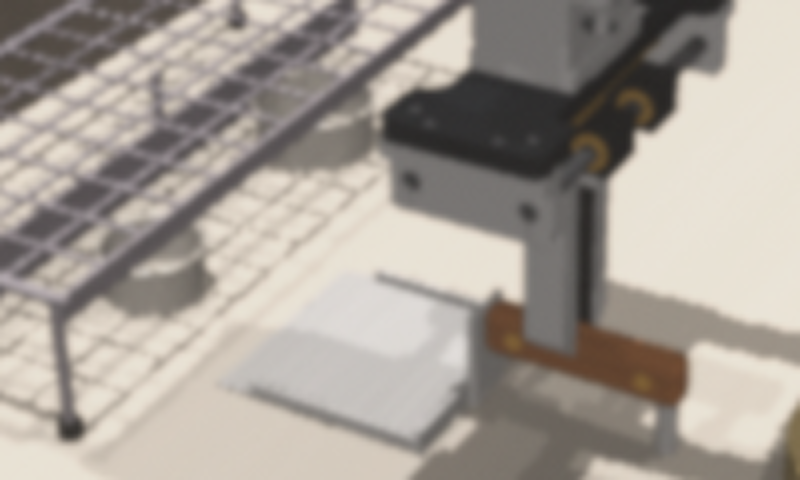

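View pics/z5b.png

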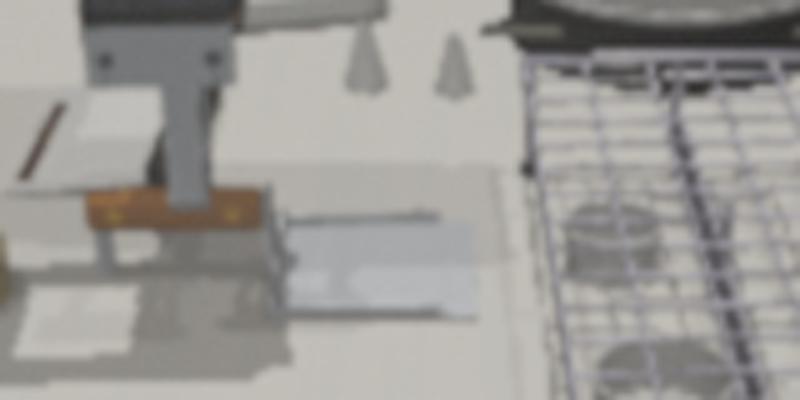

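View pics/wrist5.png

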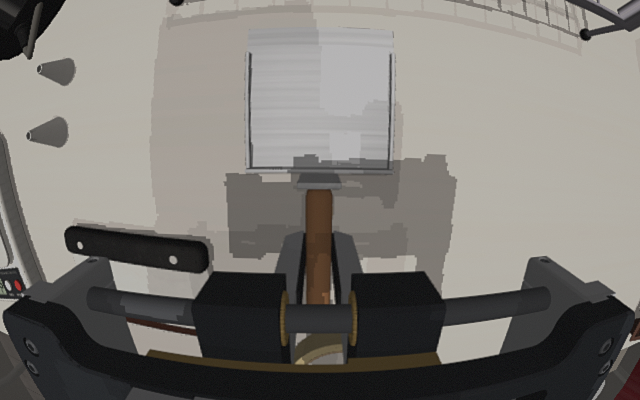

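```bash
python3 - <<'E'
from h import *
S=dict(np.load('pics/scene5.png.npz'));D=dict(np.load('pics/side5.png.npz'))
a=lambda u,v:(u/4+200,v/4+190); b=lambda u,v:(u/5+240,v/5+120)
print('panS',onz(S,*a(225,385),0),onz(S,*a(345,275),0));print('panD',onz(D,*b(472,220),0),onz(D,*b(477,318),0))
# measured silhouette of cutter: candidates drawn for comparison
for c,f,x,off,sc in ((S,'z5.png',(.657,.120),(200,190),4),(D,'z5b.png',(.661,.112),(240,120),5)):
    im=cv2.imread('pics/'+f)
    for z,col in ((0,(0,0,255)),(.026,(0,255,0))):
        for t in np.linspace(0,6.28,60):
            u,v=proj(c,[x[0]+.0265*np.cos(t),x[1]+.0265*np.sin(t),z]); cv2.circle(im,(int((u-off[0])*sc),int((v-off[1])*sc)),1,col,-1)
    cv2.imwrite('pics/o'+f,im)
E
```

```text
panS [0.58360425 0.16340782 0.        ] [0.58723425 0.06458301 0.        ]
panD [0.58800271 0.16192252 0.        ] [0.59062529 0.05562686 0.        ]
```

View pics/oz5.png

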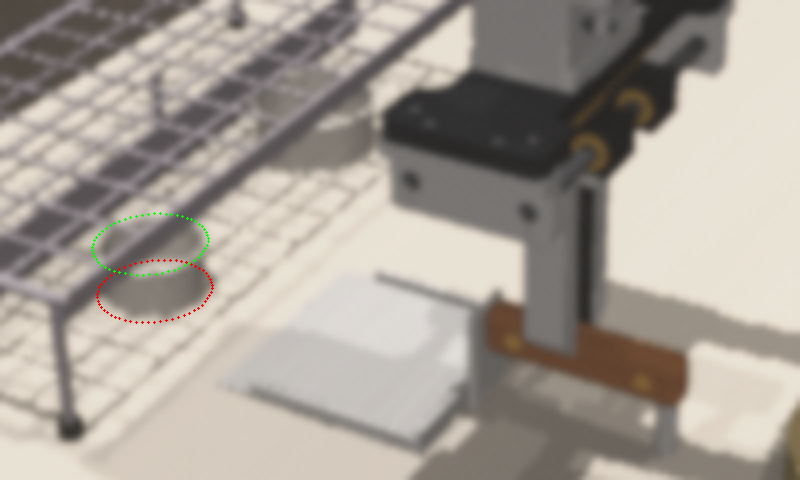

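View pics/oz5b.png

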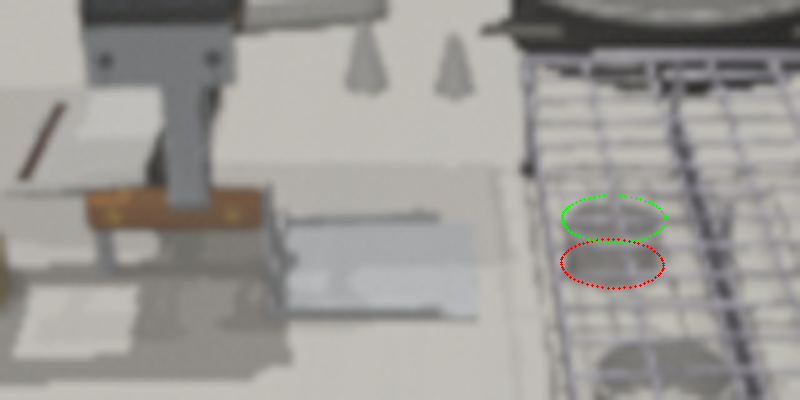

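Request:
servo_tool(deltas="0 -0.1 0.2 0 0 0 0;0 0 0 0 0 0 0")

```text
time_s: 8.35
eef_pos: [0.4455, 0.1081, 0.0352]
ee_rot: [0.002, 1.0, 0.017, 0.0]
ft_force: [-0.5, 0.2, -2.6]
opening: 0.0157
```

```bash
python3 - <<'E'
from h import *
go([.575,.114,.035],2);print(status.state()['moment'])
E
```

```text
t 8.35 pos [0.4455 0.1081 0.0352] tool-x head 1.96 f [-0.5  0.2 -2.6] op 0.0157
shift start axes cm [12.97 -0.14  0.03] end axes [12.97 -0.14  0.02] rot [ 0.25 -0.02 -0.04] q [ 0.05  0.17  1.96 -0.01  1.    1.59]
[0.06717843 0.0035542  0.00511031]
```

Request:
servo_tool(deltas="0 0 0.3 0 0 0 0;0 0 0.3 0 0 0 0")

```text
time_s: 8.55
eef_pos: [0.4461, 0.1081, 0.0345]
ee_rot: [0.002, 1.0, 0.017, -0.001]
ft_force: [-13.8, -1.9, 32.4]
opening: 0.0153
```

```bash
python3 - <<'E'
from h import *
go([.575,.114,.035],2);print(status.state()['moment'])
E
```

```text
t 8.55 pos [0.4461 0.1081 0.0345] tool-x head 1.99 f [-13.8  -1.9  32.4] op 0.0153
shift start axes cm [12.91 -0.15 -0.07] end axes [12.91 -0.14 -0.05] rot [ 0.28  0.1  -0.01] q [ 0.05  0.18  1.96 -0.01  1.01  1.59]
[-0.2038766   2.54025845 -0.01816047]
```

Request:
servo_tool(deltas="0.8 0 0 0 0 0 0;1 0 0.05 0 0 0 0;1 0 0.05 0 0 0 0")

```text
time_s: 8.85
eef_pos: [0.4682, 0.1092, 0.0345]
ee_rot: [0.003, 1.0, 0.018, -0.008]
ft_force: [-23.0, -2.2, 30.4]
opening: 0.0153
```

```bash
python3 - <<'E'
from h import *
go([.575,.1135,.0348],2);print(status.state()['moment'])
E
```

```text
t 8.85 pos [0.4682 0.1092 0.0345] tool-x head 2.03 f [-23.   -2.2  30.4] op 0.0153
shift start axes cm [10.69 -0.05 -0.21] end axes [10.69 -0.06 -0.03] rot [0.29 0.95 0.04] q [ 0.05  0.23  1.9  -0.01  1.03  1.59]
[-0.36880331  4.49055006 -0.08504982]
```

Request:
servo_tool(deltas="0.6 0 -0.15 0.2 0.9 0 0;0.8 0 -0.05 0 0.2 0 0")

```text
time_s: 9.05
eef_pos: [0.4821, 0.1098, 0.0351]
ee_rot: [0.001, 1.0, 0.018, 0.0]
ft_force: [-0.3, 0.2, -1.9]
opening: 0.0152
```

```bash
python3 - <<'E'
from h import *
go([.575,.1135,.0348],2);print(status.state()['moment'])
E
```

```text
t 9.05 pos [0.4821 0.1098 0.0351] tool-x head 2.04 f [-0.3  0.2 -1.9] op 0.0152
shift start axes cm [ 9.3  -0.04  0.03] end axes [ 9.3  -0.05  0.03] rot [ 0.08 -0.    0.04] q [ 0.05  0.24  1.88 -0.    1.02  1.59]
[ 0.07832936  0.03577485 -0.08654633]
```

Request:
servo_tool(deltas="0.8 0 0.12 0 -0.2 0 0;0.8 0 0.05 0 0 0 0")

```text
time_s: 9.25
eef_pos: [0.4884, 0.1101, 0.0341]
ee_rot: [0.001, 1.0, 0.018, -0.016]
ft_force: [-21.1, -2.2, 25.6]
opening: 0.0154
```

```bash
python3 - <<'E'
from h import *
go([.575,.1135,.0348],2);print(status.state()['moment'])
for n in ['scene','side']: cap(n,n+'6.png')
a=cv2.imread('pics/scene6.png')[190:310,200:400];b=cv2.imread('pics/side6.png')[120:200,240:400]
cv2.imwrite('pics/z6.png',cv2.resize(a,None,fx=4,fy=4,interpolation=cv2.INTER_CUBIC))
cv2.imwrite('pics/z6b.png',cv2.resize(b,None,fx=5,fy=5,interpolation=cv2.INTER_CUBIC))
E
```

```text
t 9.25 pos [0.4884 0.1101 0.0341] tool-x head 2.08 f [-21.1  -2.2  25.6] op 0.0154
shift start axes cm [ 8.66 -0.03 -0.34] end axes [ 8.67 -0.04 -0.07] rot [0.12 1.8  0.08] q [ 0.05  0.28  1.84 -0.    1.06  1.59]
[-0.25784144  3.94407922 -0.02854175]
```

View pics/z6.png

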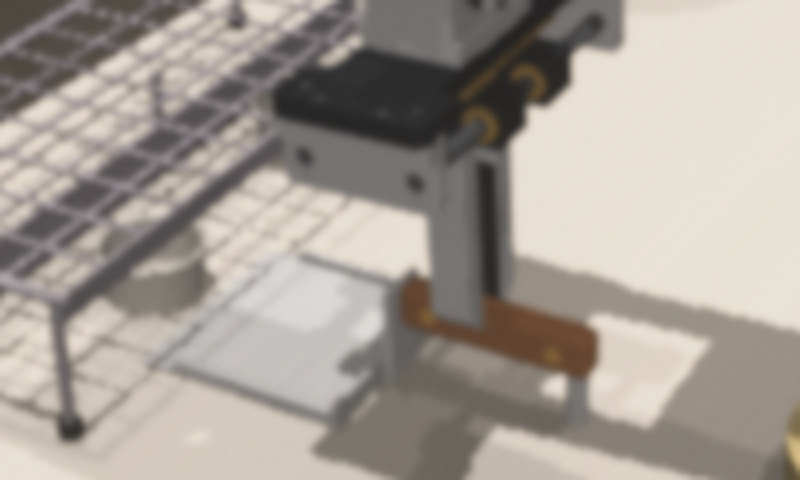

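View pics/z6b.png

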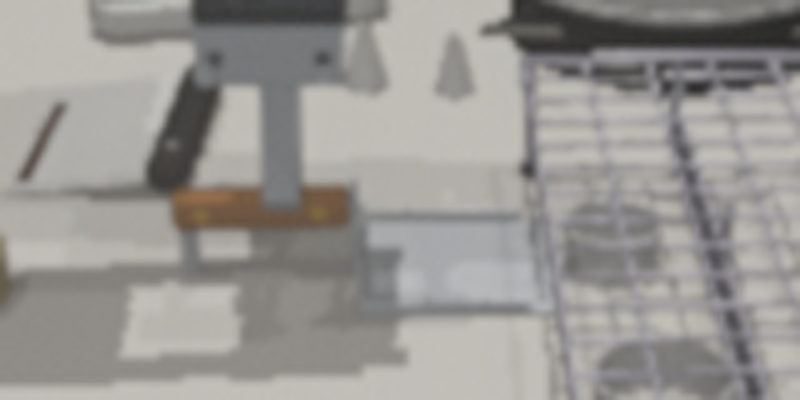

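Request:
servo_tool(deltas="0.4 0 -0.2 0 1.7 0 0;0.8 0 -0.02 0 0.2 0 0;0.8 0 0.03 0 0 0 0")

```text
time_s: 9.65
eef_pos: [0.5134, 0.1111, 0.0347]
ee_rot: [0.001, 1.0, 0.018, 0.005]
ft_force: [-0.2, 0.0, -0.6]
opening: 0.0157
```

```bash
python3 - <<'E'
from h import *
go([.575,.1135,.0348],2);print(status.state()['moment'])
E
```

```text
t 9.65 pos [0.5134 0.1111 0.0347] tool-x head 2.07 f [-0.2  0.  -0.6] op 0.0157
shift start axes cm [ 6.16 -0.02  0.06] end axes [ 6.16 -0.03 -0.01] rot [ 0.1  -0.62  0.07] q [ 0.05  0.29  1.81 -0.    1.03  1.59]
[-0.03208171  0.15976989 -0.02596195]
```

```bash
cat > look.py <<'E'
from h import *
import sys
k=sys.argv[1]
for n in ['scene','side']: cap(n,n+k+'.png')
a=cv2.imread(f'pics/scene{k}.png')[190:310,200:400];b=cv2.imread(f'pics/side{k}.png')[120:200,240:400]
a=cv2.resize(a,None,fx=3.5,fy=3.5,interpolation=cv2.INTER_CUBIC);b=cv2.resize(b,(700,350),interpolation=cv2.INTER_CUBIC)
b=b[:180*1] if 0 else b
cv2.imwrite(f'pics/z{k}.png',cv2.resize(np.vstack([a,b]),(700*3//4*1,770*3//4)))
go([.575,.1135,.0348],2)
E
python3 look.py 7
```

```text
t 9.75 pos [0.5145 0.111  0.035 ] tool-x head 2.06 f [ 0.   0.7 -2.2] op 0.0159
shift start axes cm [ 6.05 -0.03  0.09] end axes [ 6.05 -0.04  0.02] rot [ 0.1  -0.69  0.06] q [ 0.05  0.3   1.81 -0.    1.03  1.59]
```

View pics/z7.png

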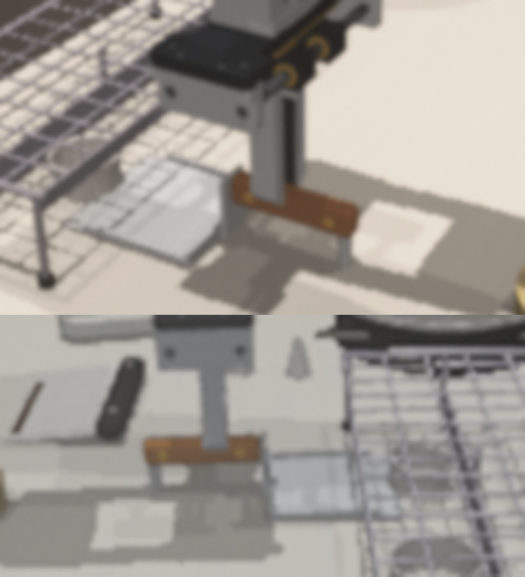

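Request:
servo_tool(deltas="0.6 0 0.08 0 -0.6 0 0;0.6 0 0.03 0 0.1 0 0")

```text
time_s: 9.95
eef_pos: [0.5205, 0.1113, 0.0341]
ee_rot: [0.001, 1.0, 0.018, -0.007]
ft_force: [-11.9, -0.7, 16.8]
opening: 0.0158
```

```bash
python3 look.py 8; python3 -c "
from h import *
print(status.state()['moment'])"
```

```text
t 10.05 pos [0.5213 0.1113 0.0342] tool-x head 2.07 f [-6.9 -0.2  8.5] op 0.0154
shift start axes cm [ 5.37 -0.02 -0.13] end axes [ 5.37 -0.03 -0.06] rot [0.11 0.73 0.07] q [ 0.05  0.32  1.77 -0.    1.06  1.58]
[-0.06730312  1.46657768 -0.01446408]
```

View pics/z8.png

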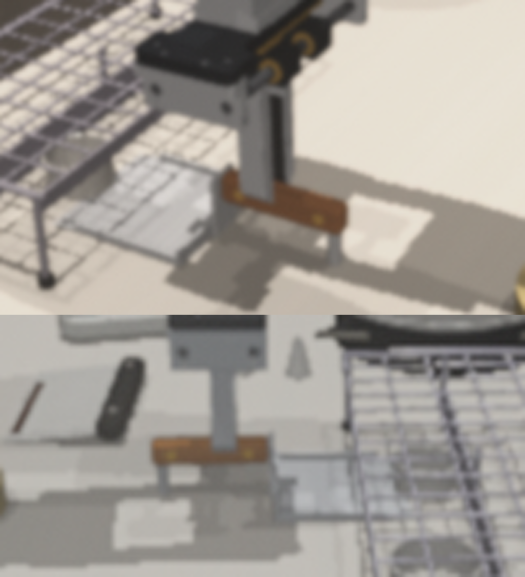

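Request:
servo_tool(deltas="0.7 0 -0.05 0 0.5 0 0;0.7 0 0 0 0.1 0 0;0.7 0 0 0 0.1 0 0")

```text
time_s: 10.35
eef_pos: [0.5401, 0.1121, 0.0342]
ee_rot: [0.001, 1.0, 0.018, -0.005]
ft_force: [-8.0, -1.6, 7.1]
opening: 0.0158
```

```bash
python3 look.py 9; python3 -c "
from h import *
print(status.state()['moment'])"
```

```text
t 10.45 pos [0.5426 0.1121 0.0342] tool-x head 2.07 f [ 0.3 -0.6  3.1] op 0.0157
shift start axes cm [ 3.24 -0.02 -0.07] end axes [ 3.24 -0.02 -0.06] rot [0.11 0.2  0.07] q [ 0.05  0.36  1.73 -0.    1.06  1.58]
[0.02522676 0.11974829 0.00430839]
```

View pics/z9.png

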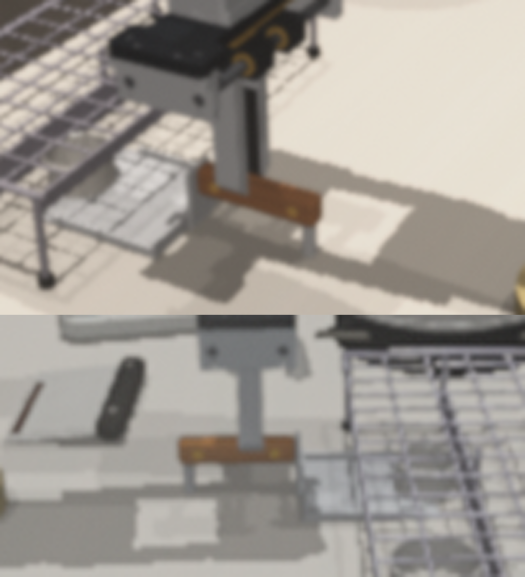

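Request:
servo_tool(deltas="0.7 0 0 0 0.2 0 0;0.7 0 0 0 0.1 0 0;0.7 0 0 0 0.1 0 0;0.7 0 0 0 0.1 0 0")

```text
time_s: 10.85
eef_pos: [0.5651, 0.1131, 0.0342]
ee_rot: [0.001, 1.0, 0.018, -0.006]
ft_force: [-5.6, 0.0, 5.6]
opening: 0.0157
```

```bash
python3 look.py 10; python3 -c "
from h import *
print(status.state()['moment'])"
```

```text
t 10.95 pos [0.5675 0.1131 0.0342] tool-x head 2.09 f [-0.5 -0.6  0.1] op 0.0155
shift start axes cm [ 0.75 -0.01 -0.06] end axes [ 0.75 -0.01 -0.06] rot [0.12 0.35 0.09] q [ 0.05  0.4   1.66 -0.    1.09  1.58]
[-0.00377923  0.05951401  0.02064988]
```

View pics/z10.png

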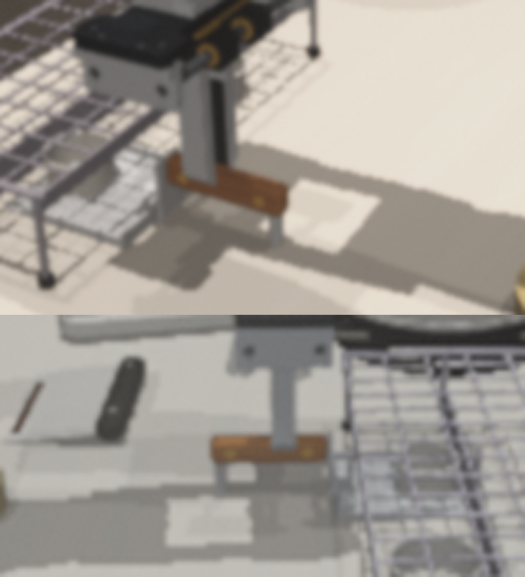

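Request:
servo_tool(deltas="0.6 0 0 0 0.3 0 0;0.5 0 0 0 0.1 0 0;0 0 0 0 0 0 0")

```text
time_s: 11.25
eef_pos: [0.5769, 0.1135, 0.0342]
ee_rot: [0.001, 1.0, 0.018, -0.002]
ft_force: [-0.8, 0.3, 0.1]
opening: 0.0157
```

```bash
python3 look.py 11; python3 - <<'E'
from h import *
c=cap('wrist','w11.png')
a=cv2.imread('pics/scene11.png')[190:290,200:320];cv2.imwrite('pics/z11s.png',cv2.resize(a,None,fx=6,fy=6,interpolation=cv2.INTER_CUBIC))
E
```

```text
t 11.35 pos [0.577  0.1135 0.0342] tool-x head 2.1 f [-0.1 -0.6 -0.3] op 0.0155
shift start axes cm [-0.2  -0.   -0.05] end axes [-0.2  -0.   -0.06] rot [0.12 0.2  0.1 ] q [ 0.05  0.42  1.64 -0.    1.09  1.58]
```

View pics/w11.png

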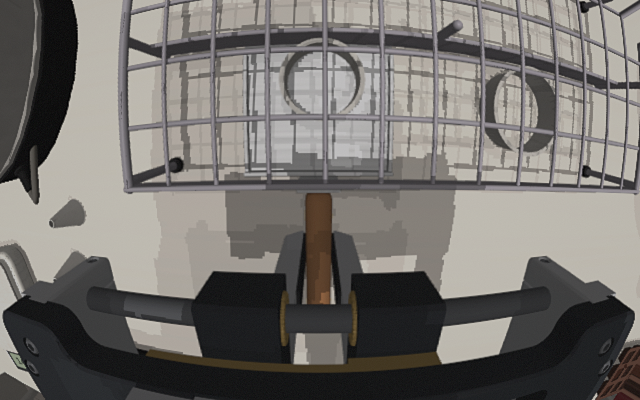

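View pics/z11s.png

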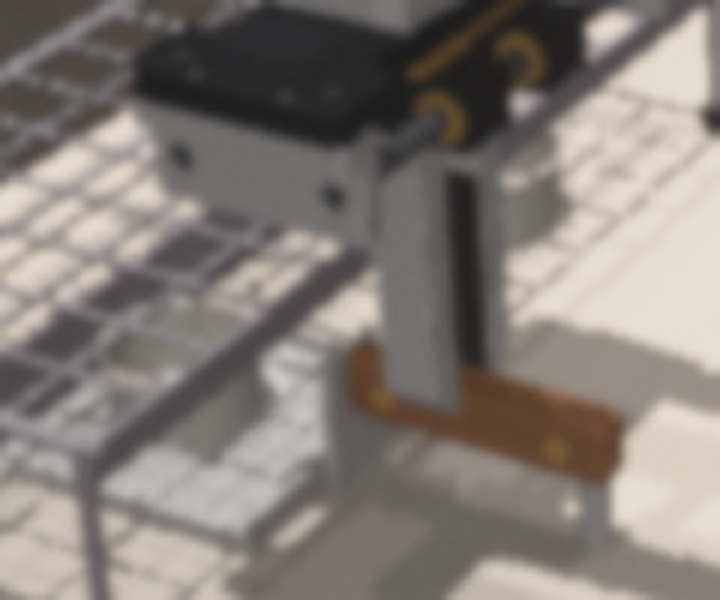

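```bash
python3 - <<'E'
from h import *
c=dict(np.load('pics/w11.png.npz'))
print('cutter front base',fonz(c,322,118,.002).round(4),'wall',fonz(c,318,172,.012).round(4),'lip',fonz(c,320,189,.06).round(4))
a=c['frame'][20:200,220:420,::-1];cv2.imwrite('pics/w11z.png',cv2.resize(a,None,fx=4,fy=3.3,interpolation=cv2.INTER_CUBIC)[:600])
E
```

```text
cutter front base [0.6537 0.1147 0.002 ] wall [0.6169 0.1161 0.012 ] lip [0.6156 0.115  0.06  ]
```

View pics/w11z.png

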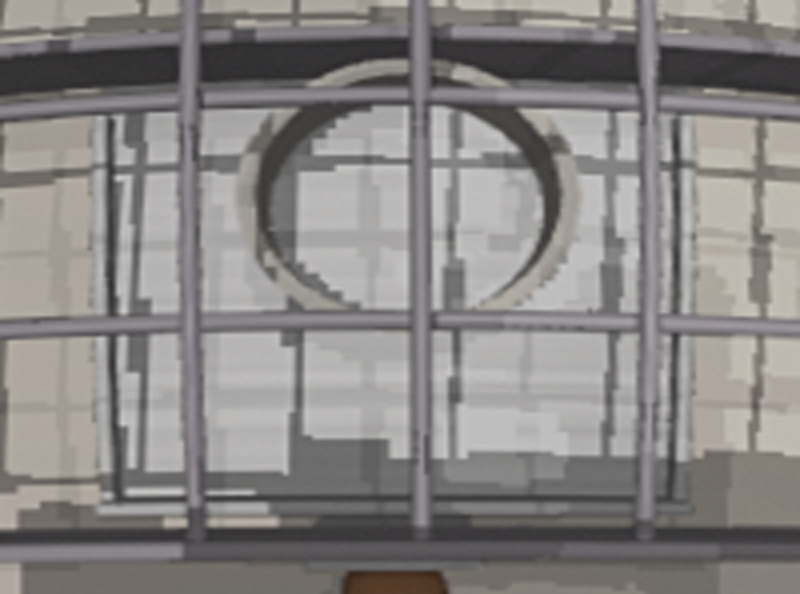

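Request:
servo_tool(deltas="0.6 0 0 0 0.2 0 0;0 0 0 0 0 0 0")

```text
time_s: 11.6
eef_pos: [0.5813, 0.1137, 0.0342]
ee_rot: [0.001, 1.0, 0.018, -0.002]
ft_force: [0.7, -0.5, -0.2]
opening: 0.0154
```

```bash
python3 - <<'E'
from h import *
go([.42,.108,.0348],2)
c=cap('wrist','w12.png')
print(status.state()['moment'])
a=c['frame'][20:200,220:420,::-1];cv2.imwrite('pics/w12z.png',cv2.resize(a,None,fx=4,fy=3.3,interpolation=cv2.INTER_CUBIC)[:600])
E
```

```text
t 11.6 pos [0.5813 0.1137 0.0342] tool-x head 2.1 f [ 0.7 -0.5 -0.2] op 0.0154
shift start axes cm [-1.614e+01 -2.000e-02  1.000e-02] end axes [-1.614e+01  1.000e-02 -6.000e-02] rot [0.13 0.22 0.1 ] q [ 0.05  0.43  1.63 -0.    1.09  1.58]
[ 0.0341355   0.00461743 -0.02530704]
```

View pics/w12z.png

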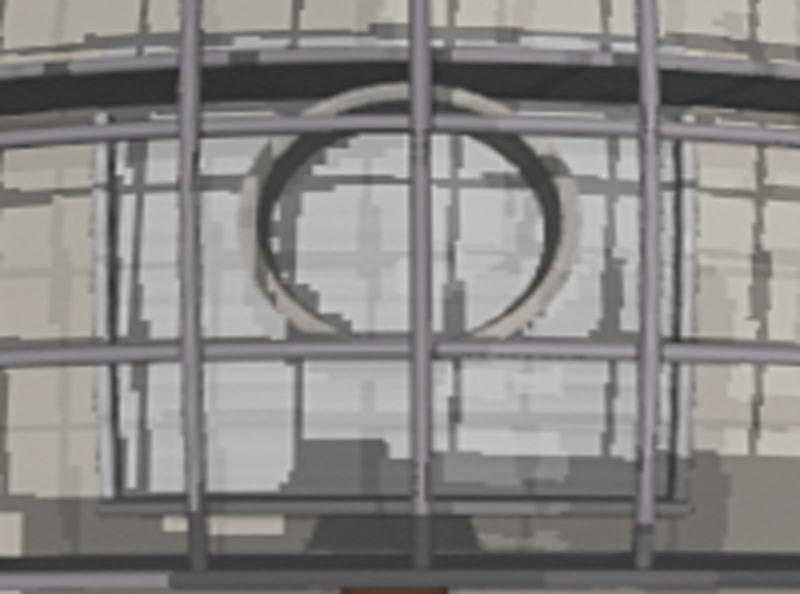

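The pan's front edge now shows beyond the rail and the whole cutter is inside the pan. Drawing out gently.

Request:
servo_tool(deltas="-0.4 0 -0.02 0 0 0 0;-0.8 0 -0.02 0 0 0 0;-1 0 -0.02 0 0 0 0;-1 0 -0.02 0 0 0 0")

```text
time_s: 12.05
eef_pos: [0.5482, 0.1123, 0.0343]
ee_rot: [0.001, 1.0, 0.018, -0.001]
ft_force: [0.1, -0.0, -2.3]
opening: 0.0155
```

```bash
python3 - <<'E'
from h import *
go([.42,.108,.0348],2);print(status.state()['moment'])
E
```

```text
t 12.05 pos [0.5482 0.1123 0.0343] tool-x head 2.08 f [ 0.1 -0.  -2.3] op 0.0155
shift start axes cm [-12.83  -0.03  -0.03] end axes [-1.283e+01 -1.000e-02 -5.000e-02] rot [0.12 0.1  0.08] q [ 0.05  0.37  1.71 -0.    1.06  1.58]
[0.02287001 0.01874859 0.01777372]
```

```bash
python3 look.py 13;  python3 - <<'E'
from h import *
cap('wrist','w13.png')
E
```

```text
t 12.15 pos [0.5474 0.1124 0.0343] tool-x head 2.09 f [-0.3  0.1 -1.9] op 0.0156
shift start axes cm [ 2.76 -0.01 -0.06] end axes [ 2.77 -0.01 -0.05] rot [0.13 0.16 0.09] q [ 0.05  0.37  1.71 -0.    1.07  1.58]
```

View pics/w13.png

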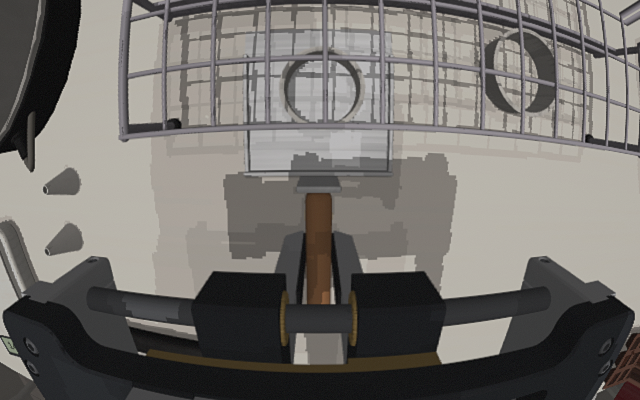

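The cutter at (323,88) keeps its place in the pan and comes out with it. The large cutter at (520,70) has not moved. I'll keep pulling.

Request:
servo_tool(deltas="-0.5 0 0 0 0.1 0 0;-1 0 0 0 0 0 0;-1.2 0 0 0 0 0 0;-1.2 0 0 0 0 0 0;-1.2 0 0 0 0 0 0;-1.2 0 0 0 0 0 0;-1.2 0 0 0 0 0 0;-1.2 0 0 0 0 0 0;-0.8 0 0 0 0 0 0;-0.4 0 0 0 0 0 0;0 0 0 0 0 0 0")

```text
time_s: 13.3
eef_pos: [0.441, 0.1087, 0.0342]
ee_rot: [0.001, 1.0, 0.018, -0.0]
ft_force: [0.0, -0.4, -1.9]
opening: 0.0155
```

```bash
python3 look.py 14;  python3 - <<'E'
from h import *
cap('wrist','w14.png');print(status.state()['moment'])
E
```

```text
t 13.4 pos [0.4416 0.1087 0.0342] tool-x head 2.09 f [ 0.2  0.1 -1.8] op 0.0155
shift start axes cm [13.34  0.   -0.06] end axes [13.34 -0.02 -0.06] rot [0.11 0.01 0.09] q [ 0.05  0.17  1.97 -0.    1.    1.59]
[-0.05702694  0.10931458  0.0250413 ]
```

View pics/w14.png

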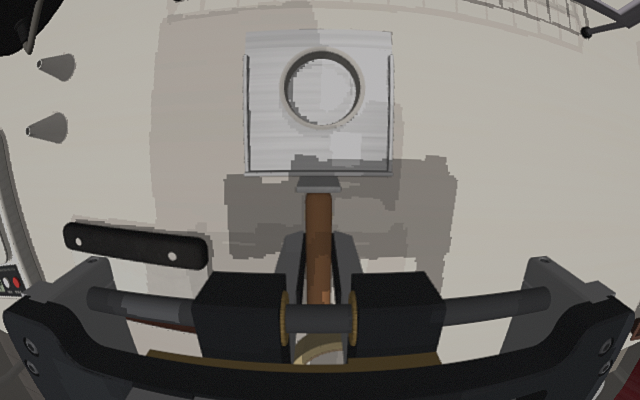

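View pics/z14.png

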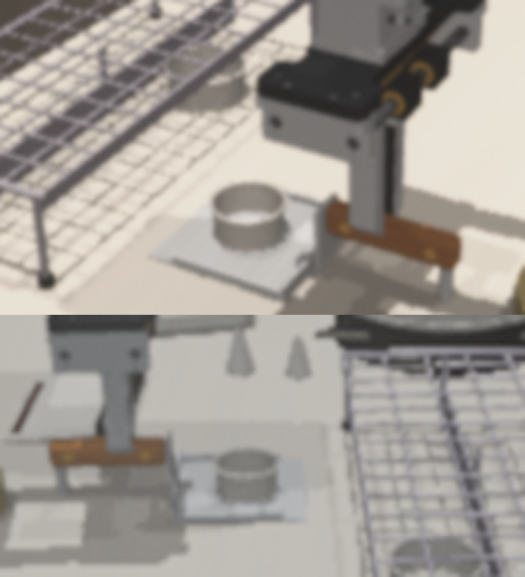

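Request:
servo_tool(deltas="0 0 0.1 0 0 0 0;0 0 0 0 0 0 0")

```text
time_s: 13.65
eef_pos: [0.4426, 0.1086, 0.0344]
ee_rot: [0.001, 1.0, 0.018, -0.0]
ft_force: [-0.4, 0.5, -2.6]
opening: 0.0151
```

```bash
python3 - <<'E'
from h import *
go([.441,.1087,.0342],2);print(status.state()['moment'])
E
```

```text
t 13.65 pos [0.4426 0.1086 0.0344] tool-x head 2.09 f [-0.4  0.5 -2.6] op 0.0151
shift start axes cm [-0.16 -0.01  0.02] end axes [-0.16 -0.01  0.02] rot [0.11 0.04 0.09] q [ 0.05  0.17  1.97 -0.    1.    1.59]
[-0.0422328   0.10284075 -0.01051796]
```

Request:
servo_tool(deltas="0 0 0.2 0 0 0 0;0 0 0.1 0 0 0 0")

```text
time_s: 13.85
eef_pos: [0.443, 0.1086, 0.0342]
ee_rot: [0.001, 1.0, 0.018, -0.002]
ft_force: [-5.0, 0.1, 6.7]
opening: 0.0152
```

```bash
python3 - <<'E'
from h import *
go([.441,.1087,.0342],2);print(status.state()['moment'])
E
```

```text
t 13.85 pos [0.443  0.1086 0.0342] tool-x head 2.1 f [-5.   0.1  6.7] op 0.0152
shift start axes cm [-0.2  -0.01 -0.  ] end axes [-0.2  -0.01 -0.  ] rot [0.13 0.18 0.1 ] q [ 0.05  0.17  1.97 -0.    1.01  1.59]
[-0.0324792   0.97610397 -0.02594791]
```

The scoop is in contact with the counter (6.7 N). Opening, then lifting straight up.

Request:
servo_tool(deltas="0 0 0 0 0 0 1.6;0 0 0 0 0 0 2;0 0 0 0 0 0 3;0 0 0 0 0 0 5;0 0 0 0 0 0 5;0 0 0 0 0 0 5;0 0 0 0 0 0 5;0 0 0 0 0 0 5")

```text
time_s: 14.65
eef_pos: [0.4458, 0.1086, 0.0346]
ee_rot: [0.001, 1.0, 0.018, 0.001]
ft_force: [-0.3, -1.1, 0.4]
opening: 0.0499
```

```bash
python3 - <<'E'
from h import *
go([.441,.1087,.0342],2)
cap('wrist','w15.png')
E
```

```text
t 14.65 pos [0.4458 0.1086 0.0346] tool-x head 2.08 f [-0.3 -1.1  0.4] op 0.0499
shift start axes cm [-0.48 -0.03  0.04] end axes [-0.48 -0.02  0.04] rot [ 0.13 -0.08  0.08] q [ 0.05  0.18  1.96 -0.    1.    1.59]
```

View pics/w15.png

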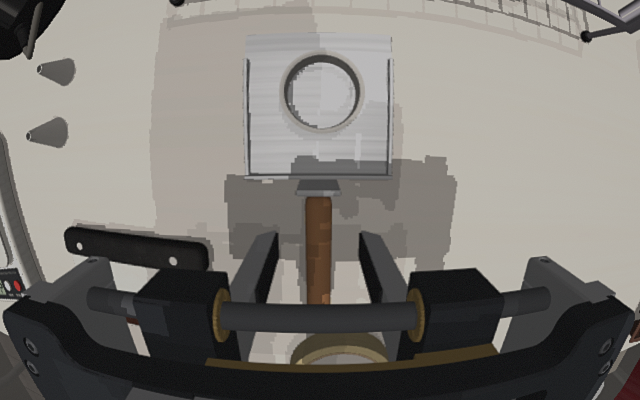

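The fingers are clear of the handle on both sides, at columns 270 and 365 with the handle at 317. The cutter is still in the pan. Lifting.

Request:
servo_tool(deltas="0 0 -1 0 0 0 5;0 0 -2 0 0 0 5;0 0 -3 0 0 0 5;0 0 -3 0 0 0 5;0 0 -3 0 0 0 5;-2 0 -3 0 0 0 5;-2 0 0 0 0 0 5;0 0 0 0 0 0 5")

```text
time_s: 15.5
eef_pos: [0.4048, 0.1075, 0.1955]
ee_rot: [0.001, 1.0, 0.018, 0.002]
ft_force: [-0.1, 0.1, 0.2]
opening: 0.0497
```

```bash
python3 look.py 16; python3 - <<'E'
from h import *
c=cap('wrist','w16.png')
E
```

```text
t 15.6 pos [0.4068 0.1074 0.1954] tool-x head 2.06 f [ 1.1 -0.2 -0.1] op 0.05
shift start axes cm [16.74 -0.04 16.15] end axes [16.83 -0.02 16.06] rot [ 0.12 -0.31  0.06] q [ 0.05 -0.14  1.9  -0.    1.37  1.59]
```

View pics/w16.png

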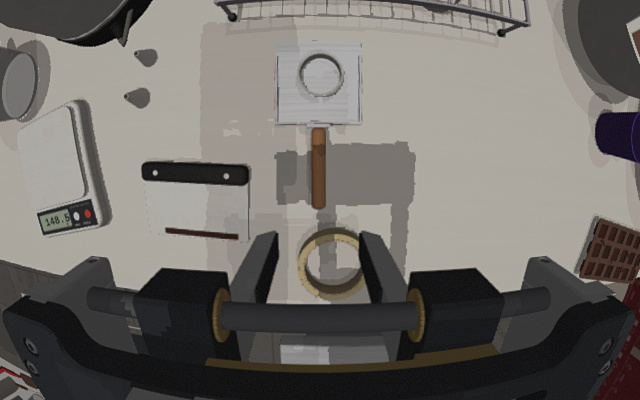

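View pics/z16.png

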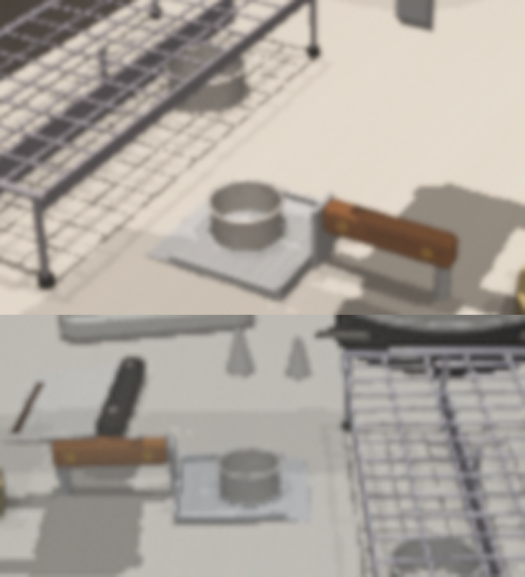

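```bash
python3 - <<'E'
from h import *
c=dict(np.load('pics/w16.png.npz'))
print('cutter far top',fonz(c,321,53,.028).round(3),'pan front',fonz(c,277,43,0).round(3),fonz(c,361,44,0).round(3),'left front foot',fonz(c,232,17,0).round(3))
a=cv2.imread('pics/scene0.png');b=cv2.imread('pics/scene16.png')
r=(slice(205,235),slice(262,300));print('large cutter patch mean diff',cv2.absdiff(a[r],b[r]).mean())
s=status.state();print(s['time_s'],s['qd'].round(3))
print(job.sign_off())
E
```

```text
cutter far top [0.563 0.111 0.028] pan front [0.582 0.165 0.   ] [0.584 0.062 0.   ] left front foot [0.62  0.225 0.   ]
large cutter patch mean diff 5.053216374269006
15.65 [-0.002  0.025  0.006  0.001  0.001  0.001]
the job is handed in; nothing more can be done
None
```

```bash
python3 - <<'E'
import cv2,numpy as np
a=cv2.imread('pics/scene0.png')[190:245,250:310];b=cv2.imread('pics/scene16.png')[190:245,250:310]
cv2.imwrite('pics/cmp.png',cv2.resize(np.hstack([a,b]),None,fx=6,fy=6,interpolation=cv2.INTER_CUBIC))
print(cv2.phaseCorrelate(np.float32(cv2.cvtColor(a,6)),np.float32(cv2.cvtColor(b,6))))
E
```

```text
((0.004175511408778476, 0.005102008197500396), 0.9976646225982242)
```

View pics/cmp.png

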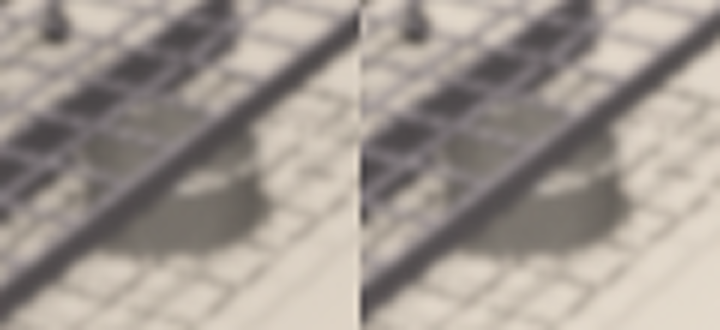

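The small cutter is out from under the rack and lying flat in the scoop's pan. I gripped the scoop by its wooden handle and slid it under the lip until the rail stopped the cutter and the pan ran beneath it. I then drew it straight out, set it flat and let go. The job was handed in at 15.65 s of the 42 s allowed, and only the scoop touched the small cutter.

**Last checks**
- **Small cutter:** its far edge is at x ≈ 0.563 m and the rack's front feet are at about 0.62 m, so it clears the rack by about 55 mm. It sits within the pan walls.
- **Scoop:** it lies flat on the counter with its front edge at x ≈ 0.583 m, and the open gripper is about 0.16 m above it.
- **Large cutter:** it has not moved. A quick picture-difference test gave a mean of 5 grey levels, which I only looked into after handing in. Comparing the before and after pictures showed a shift of less than 0.01 pixel, so the difference is one of brightness, not position.

**Disagreements**
- **Camera views:** the scene and side views differed by 5–10 mm on the cutter and by up to about 15 mm on raised points. I used averages and the wrist camera.
- **Contact force:** while the scoop was pressed on the counter before and early in the slide, the wrist force briefly reached about 38 N in total, under the 120 N limit. The scoop also pitched nose-down by up to 1.8°, which I corrected.

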